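# Latch the culture flask in and rock its cradle to the marked tilt

### The job

Secure the red-capped culture flask first: swing the green latch over it until the latch rests fully home in its steel fork. Then take the cradle by its blue grip bar and rock it up on its stud until the gauge's black swinging pointer settles on the orange mark, and finish while still holding the bar with the gripper so that the pointer stays at rest on the mark. Keep off the pointer and the mark, and leave the other things on the bench where they are.

Things in the scene. Friction and masses are not known exactly. Their poses are not given: they have to be found in the camera images.
- stand: White tilting stand, fixed to the bench, base 150 x 360 x 10 mm, lying left-right as seen by the robot and turned by its yaw. Origin: centre of the base's underside. +x points away from the robot, +y along the length towards the gauge end, z up. A steel stud under the gauge end carries the black cradle; a post with a rubber pad under the other end holds it level.
- cradle (a joint): Tilt of the black cradle (bed plate 124 x 300 x 6 mm) about the stud's axle, rad: 0 = level, resting on the post; grows to 0.7 as the bar end (-y) is rocked up. It swings freely: let go, it falls back to level. The bar carries about 3 N.
- pivot (a point): Point on the cradle's tilt axis (along the stand's x), 70 mm to +y of the stand's origin and 75 mm above the bench. Moves with the cradle: its axes are the stand's when the cradle is level.
- bed (a point): Point on the upper face of the cradle's bed under the middle of the flask's body, 5 mm to +y of the stand's origin and 90 mm above the bench when level; its axes are the cradle's. Lips 14 mm high around the flask.
- bar: Blue round grip bar, diameter 12 mm, 74 mm long between two steel uprights, parallel to the stand's x. Origin: its middle; level, 160 mm to -y of the stand's origin, 135 mm above the bench, 45 above the bed; from the tilt axis 230 mm to -y and 60 up, moving on an arc about it. Fingers closing along the stand's y pinch it from above; a roller, free to turn in its uprights.
- latch (a joint): Angle of the green latch, rad: 0 = closed, level across the flask in its fork (a hard stop); about 1.57 = upright; up to 2.1 = leaning back to +x. Slightly stiff hinge (0.04 N m): it stays where it is left, so it must be pushed all the way down.
- latch_hinge (a point): Latch hinge, axis along the stand's y, at stand x +56, y -25 mm and 130 mm above the bench. Closed, the latch (130 mm long, 14 wide, 6 thick) reaches from here to -x (towards the robot).
- latch_tip (a point): Near the latch's free end, 122 mm along the latch from the hinge, on its upper (outer) face.
- pointer: Black pendulum pointer of the tilt gauge on the cradle's +x edge, with a brass weight below. It swings freely about an axis along the stand's x and comes to rest vertical within about 2 s. Origin: the hub, at stand x +70, y +100 mm and 145 mm above the bench when level; z points along the needle to its tip, 74 mm up.
- mark: Orange tab, 8 mm wide and 20 mm high, clamped on the rim of the white dial (radius 75 mm), its middle 87 mm from the hub. Origin: the hub; z points from the hub to the tab. It turns with the cradle; level, it leans 9 to 24 degrees from upright to -y, which is the tilt needed to bring it over the pointer.
- flask: Clear culture flask with red screw cap lying in the cradle, body 80 x 100 x 34 mm, neck and cap 44 mm long to -y. Origin: middle of the body's underside; axes as the stand's. Loose, held by the lips with 4 mm play; the closed latch passes 3 mm above it.
- spare_flask: Loose flask of the same size with a blue cap, bystander.
- bottle: Amber bottle, 70 mm across, 150 mm tall, bystander; origin under its middle.
- tip_box: Blue box of pipette tips with a clear lid, 85 x 120 x 67 mm, bystander; origin under its middle.
- slide_box: Clear flat box of slides, 100 x 80 x 30 mm, bystander; origin under its middle.
- counter: Grey round hand counter, 48 mm across, 38 mm high, bystander; origin under its middle.
- wipes_box: White cardboard wipes box with a blue slot, 120 x 120 x 75 mm, bystander; origin under its middle.
Mind the look-alikes: they are no part of the job. Leave any yellow look-alike of the flask alone.

How it is judged:
By the outcome, as a careful person would: the job done as asked, in the order asked, and still so for the second after the job is handed in, while the arm keeps its last pose, push and grip.
It also fails if it takes over 54 s, if anything falls off the work surface, if the arm or the gripper's body presses on something with over 40 N, if the wrist force passes 120 N, or if a joint passes its speed limit or range.

### The arm

A 6-joint arm with a two-finger parallel gripper is mounted at the origin on the work surface. World frame = base frame: x ahead of the robot, y to its left, z up, the work surface at z = 0. Lengths are in m, angles in rad, forces in N, time in s.
With the tool pointing down it reaches from about 0.3 to 0.775 m from the base axis. Payload 14.6 kg.
Tool frame: the origin (TCP) lies at the very end of the fingers, on their centre line; the grasp point (between the pads) lies 19 mm behind it (ctrl.grasp_offset is the distance from the TCP to the grasp point, in m); z points along the fingers, y is the line along which they close (so a half turn about z gives the same grasp; the last joint's range is limited). The gripper opens to 94 mm and grips with 3 to 60 N. Pads are 16 mm wide; open, the fingers measure 119 mm over their backs; the gripper's body (75 mm by 177 mm) begins 78 mm behind the grasp point.
Start: joints at [1.144, 0.3, 1.521, -0, 1.321, -0.067], TCP at [0.194, 0.515, 0.205] pointing down, gripper open.
Joint ranges: [-3.03, 3.03], [-0.79, 2.21], [0.23, 2.52], [-1.04, 4.18], [0, 3.07], [-2.55, 2.55]. Speed limits (rad/s): [2.22, 2.22, 2.57, 3.14, 3.14, 3.14].

### API

Orientations are given as [roll, pitch, yaw] about the fixed x, y, z axes, in that order (R = Rz(yaw) Ry(pitch) Rx(roll)).
In Python, from station import ctrl gives the robot as it stands.
- The arm moves only by the tool step_arm, never from a script. Its argument "plan" is a list that holds one entry, the list of rows, each a list of 6 numbers: the shift along the tool's x, y, z in units of 30 mm (1.0 is 30 mm), then the turn, a rotation vector about the tool's x, y, z in units of 6 degrees (1.0 is 6 degrees). In form: [[[dx, dy, dz, wx, wy, wz], ...]]. A call has 1 to 8 rows; each row is the pose to reach, as a shift and turn from the pose commanded when the call began, along the tool's axes at that moment; what a row does not reach only later rows make up. A row lasts 1/12 s, in which the tool goes at most 41.7 mm and 7.16 degrees, less where a joint would pass 70% of its speed; a pose out of reach is approached as far as the arm can. A call with a gripper value outside its range is refused whole. "grip" is the opening, from 0 (shut) to 1 (fully open), set as the call begins (left out, the last holds). The fingers move at their own pace and stop on an object; "squeeze" is the grip in N (left out, the last holds). Time passes only in rows, so rows that repeat a pose let the fingers close. It gives the time, the measured TCP pose, the force, the opening and the grip force at its end, in the units of the state.
- ctrl.get_obs(): the state, without advancing time (a new reading comes with each control period).
- ctrl.camera(name): name is "side" or "top"; returns the picture (384x512x3 uint8, red, green, blue); there is no depth.
- ctrl.camera_model(name): a dict with "intrinsics" (3x3 intrinsics, pixels), "R" (3x3) and "t" (3): a world point X has camera coordinates R X + t. Camera axes: x right, y down, z forward; pixel columns grow to the right and rows downward; lengths in m; the calibration is good to about 2 mm. A picture is of the moment at which its call begins. camera_model takes no time and is no camera call.
- ctrl.hand_in(): hands the job in; it is judged then, once.
Trained networks look in the newest picture that a camera, given by its name, has taken for a name from the list of things; names that differ only in an ending like _2 or _b are one class to them, and where a whole thing is asked for, a point or a joint stands for the part that bears it (a point fixed in the world has none). Each returns a list of dicts, best first, with "confidence" (0 to 1); they miss things now and then, are a little off and sometimes report something else, mostly with a low value. They report only what shows in the picture. A call takes as long as a camera call. They do not tell look-alikes from the thing itself.
- ctrl.masks_of(query, camera): "pixels" (384x512 bool, what is visible of it) and "at" ([column, row] in pixels, amid what is visible of it).
- ctrl.place_of(query, camera): "at" ([column, row] in pixels: a listed point, or the origin of a listed thing).
The state is a dict: "time_s": time; "qpos": joint angles; "joint_vel": joint speeds; "tau": joint torques, N m; "ee_pos": TCP position; "eef_rot": TCP orientation; "force": force on the tool from outside, world axes, zero at the start; "moment": the same for the moment, N m; "grip_width": finger opening in m; "grip_force": force on a finger pad.
Only numpy, scipy, OpenCV 4.12 (cv2) and the standard library are available. Lean on these libraries where they do the work, as an engineer would, in place of code of your own. Each camera call takes 0.05 s, during which the arm holds its last target. There are 200 camera calls.

## Working session

There is one attempt and no reset: what is moved stays moved. The work goes in short steps, Python scripts to look and compute and a tool call to move; the robot and the scene stay as the last step left them, time stands still between calls to the robot, and variables do not carry over. Pictures are saved under pics/ and viewed, at most 10 in all, crops included, and the job is handed in when it is done.

Besides the shell and the picture viewer there is one more tool, called after "Request:" as name([rows], argument=value, ...), one row to a line, values as JSON. step_arm: Moves the arm, as the interface text tells. Its arguments: {"type":"object","properties":{"plan":{"type":"array","items":{"type":"array","items":{"type":"array","items":{"type":"number"}}}},"grip":{"type":"number"},"squeeze":{"type":"number"}},"required":["plan"]}

```bash
ls; mkdir -p pics; cat > h.py <<'E'
import numpy as np, cv2
from station import ctrl
from scipy.optimize import least_squares
def snap(n,f):
    im=ctrl.camera(n); cv2.imwrite('pics/'+f,im[:,:,::-1]); return im
def proj(n,X):
    m=ctrl.camera_model(n); c=np.array(m['R'])@np.array(X)+np.array(m['t']); p=np.array(m['intrinsics'])@c; return p[:2]/p[2]
def tri(a,b):
    return least_squares(lambda X: np.r_[proj('side',X)-a,proj('top',X)-b],[0.5,0.1,0.1])
E
python3 - <<'E'
from h import *
a=snap('side','s0.png');b=snap('top','t0.png')
cv2.imwrite('pics/c0.png',np.vstack([a,b])[:,:,::-1])
for q in ['stand','pivot','bed','bar','latch_hinge','latch_tip','pointer','mark','flask']:
    r={n:[(np.round(d['at'],1).tolist(),round(d['confidence'],2)) for d in ctrl.place_of(q,n)[:3]] for n in('side','top')}
    print(q,r)
    if r['side'] and r['top']:
        s=tri(r['side'][0][0],r['top'][0][0]); print('   ',s.x.round(4),round(s.cost,2))
print(ctrl.get_obs())
E
```

```text
pics
stand {'side': [([242.0, 208.9], 0.87)], 'top': [([220.7, 202.8], 0.61)]}
    [ 0.4919  0.1513 -0.0016] 9.45
pivot {'side': [([234.8, 177.2], 0.6), ([257.1, 181.2], 0.43)], 'top': [([193.8, 192.4], 0.55), ([329.9, 105.7], 0.2)]}
    [0.5024 0.2207 0.0866] 0.91
bed {'side': [([239.7, 189.8], 0.86)], 'top': [([218.1, 196.1], 0.71)]}
    [0.4933 0.1528 0.0817] 0.97
bar {'side': [([253.2, 209.8], 0.46)], 'top': [([276.9, 199.4], 0.54), ([224.3, 107.0], 0.27), ([216.9, 196.1], 0.17)]}
    [ 0.476  -0.0097  0.1255] 0.01
latch_hinge {'side': [([259.1, 181.1], 0.7), ([366.3, 245.9], 0.31)], 'top': [([227.6, 171.2], 0.53)]}
    [0.5548 0.1253 0.1195] 0.04
latch_tip {'side': [([254.3, 151.2], 0.64)], 'top': [([224.6, 166.7], 0.41)]}
    [0.5384 0.1238 0.2407] 0.33
pointer {'side': [], 'top': []}
mark {'side': [], 'top': [([182.8, 159.2], 0.45)]}
flask {'side': [([160.1, 212.5], 0.91), ([237.7, 185.6], 0.77), ([237.8, 287.3], 0.58)], 'top': [([331.1, 244.7], 0.84), ([188.8, 289.1], 0.7), ([217.6, 193.4], 0.58)]}
    [ 0.2763 -0.1102  0.271 ] 1201.15
{'time_s': 1.0, 'qpos': array([ 1.14440060e+00,  2.99900058e-01,  1.52097430e+00, -4.83054788e-05,
        1.32068231e+00, -6.66327471e-02]), 'joint_vel': array([-0.0014192 ,  0.00030736,  0.00044526,  0.00027432,  0.00288419,
       -0.00188806]), 'tau': array([ 9.77028794e-04, -5.31671476e+01, -3.52918482e+01,  7.08995573e-02,
        2.12839781e-02,  4.57988932e-06]), 'ee_pos': array([0.19366235, 0.51478182, 0.20545643]), 'eef_rot': array([3.14155987e+00, 4.90947610e-05, 2.78184163e+00]), 'force': array([0.30854772, 0.1970685 , 0.33835875]), 'moment': array([ 0.03013094,  0.02491148, -0.02281358]), 'grip_force': 0.0, 'grip_width': 0.09393031581063928}
```

View pics/s0.png

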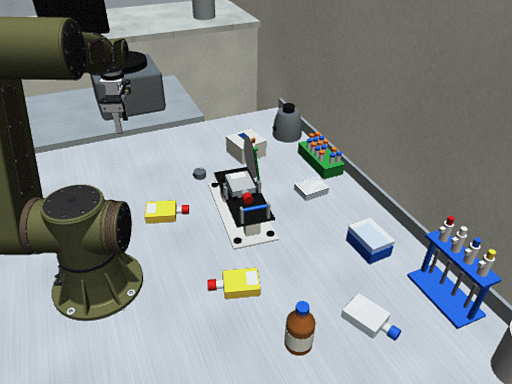

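View pics/t0.png

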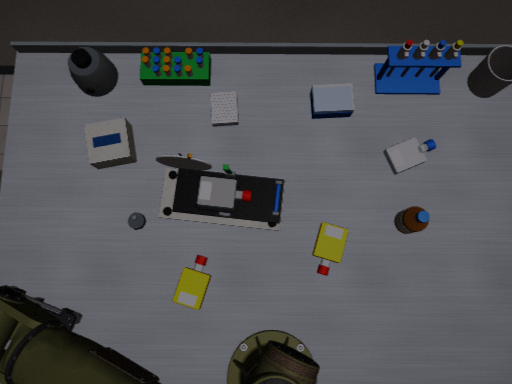

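```bash
cat >> h.py <<'E'
PT={'pivot':(0,.07,.075),'bed':(0,.005,.09),'bar':(0,-.16,.135),'latch_hinge':(.056,-.025,.13)}
def W(s,p):
    c,n=np.cos(s[2]),np.sin(s[2]); return np.array([s[0]+c*p[0]-n*p[1],s[1]+n*p[0]+c*p[1],p[2]])
def cradle(p,th):  # level stand coords -> tilted
    y,z=p[1]-.07,p[2]-.075; c,n=np.cos(th),np.sin(th)   # -y end goes up
    return (p[0],.07+y*c+z*n,.075-y*n+z*c)
E
python3 - <<'E'
from h import *
obs=[]
P={'pivot':[(234.8,177.2),(193.8,192.4)],'bed':[(239.7,189.8),(218.1,196.1)],'bar':[(253.2,209.8),(276.9,199.4)],'latch_hinge':[(259.1,181.1),(227.6,171.2)]}
f=lambda s:np.concatenate([np.r_[proj('side',W(s,PT[k]))-v[0],proj('top',W(s,PT[k]))-v[1]] for k,v in P.items()])
r=least_squares(f,[.49,.15,-.1],loss='soft_l1');print(r.x,f(r.x).reshape(-1,4).round(1))
for n in('side','top'):
    m=ctrl.camera_model(n);print(n,(-np.array(m['R']).T@np.array(m['t'])).round(3),np.array(m['intrinsics'])[0,0])
    for L in range(6,27,3):
        a=np.radians(L);print(L,proj(n,W(r.x,(.07,.1-.087*np.sin(a),.145+.087*np.cos(a)))).round(1),end=' ')
    print('hub,tip',proj(n,W(r.x,(.07,.1,.145))).round(1),proj(n,W(r.x,(.07,.1,.219))).round(1))
a=cv2.imread('pics/s0.png')[125:255,195:295];b=cv2.imread('pics/t0.png')[145:245,155:295]
cv2.imwrite('pics/z0.png',np.hstack([cv2.resize(a,(400,520),interpolation=2),cv2.resize(b,(400,520),interpolation=2)[:, :]]))
cv2.imwrite('pics/z1.png',cv2.resize(cv2.imread('pics/t0.png')[145:235,155:290],(800,533),interpolation=2))
cv2.imwrite('pics/z2.png',cv2.resize(cv2.imread('pics/s0.png')[125:220,195:290],(600,600),interpolation=2))
E
```

```text
[ 0.49518011  0.14930933 -0.12174264] [[-0.4  3.1  1.5 -0.6]
 [-0.6 -2.2 -0.5 -2.2]
 [ 0.  -2.5  0.  -0.3]
 [-1.2 -0.8  2.5  1.6]]
side [ 0.076 -0.915  0.949] 427.64595678661175
6 [252.3 135.3] 9 [252.6 136.2] 12 [253. 137.] 15 [253.4 138. ] 18 [253.8 139. ] 21 [254.1 140. ] 24 [254.5 141.1] hub,tip [251.4 155.9] [251.5 137.3]
top [0.3   0.032 1.306] 441.91518266865455
6 [182.3 153.2] 9 [184.2 153.5] 12 [186.  153.8] 15 [187.8 154.1] 18 [189.6 154.4] 21 [191.4 154.8] 24 [193.1 155.2] hub,tip [184.6 160.8] [179.7 154. ]
```

View pics/z1.png

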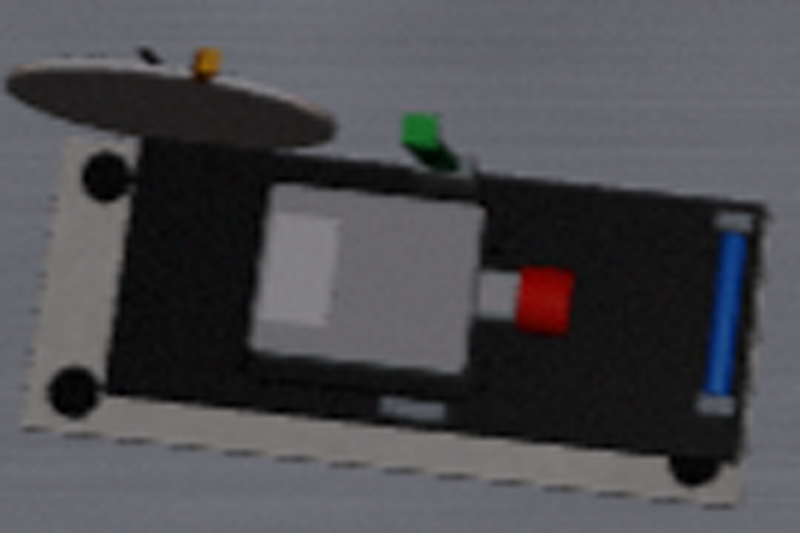

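View pics/z2.png

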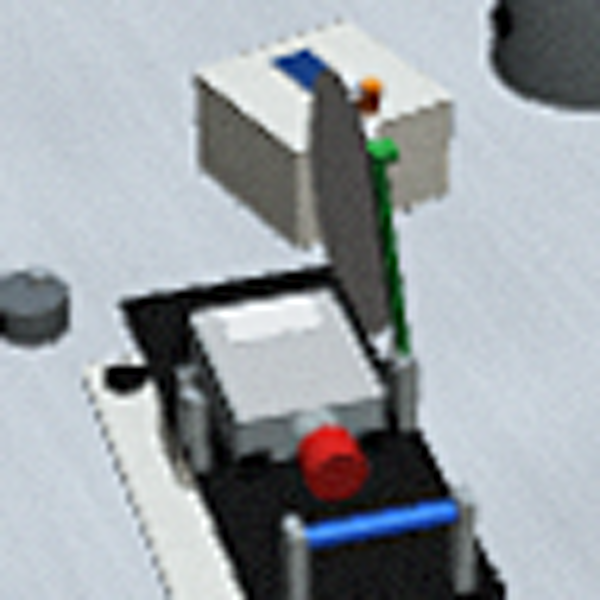

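```bash
python3 - <<'E'
from h import *
z1=lambda u,v:(155+(u+.5)/5.926-.5,145+(v+.5)/5.926-.5)
z2=lambda u,v:(195+(u+.5)/6.316-.5,125+(v+.5)/6.316-.5)
C=[('top',(.037,-.16,.135),z1(735,232)),('top',(-.037,-.16,.135),z1(718,396)),('side',(.037,-.16,.135),z2(457,512)),('side',(-.037,-.16,.135),z2(306,537)),
('top',(.07,.1,.219),z1(146,51))]
def f(s): return np.concatenate([proj(n,W(s,p))-q for n,p,q in C]+[
 np.array([(proj('top',W(s,(.062,s[3]+d,.09)))-z1(*q)) for d,q in((-.15,(767,205)),(.15,(145,140)))]).ravel(),
 np.array([(proj('top',W(s,(-.062,s[3]+d,.09)))-z1(*q)) for d,q in((-.15,(740,462)),(.15,(108,394)))]).ravel()])
r=least_squares(f,[.49,.15,-.1,0]);print(r.x,f(r.x).reshape(-1,2).round(1))
s=r.x
# independent heights: triangulate bar ends
for i,j in((2,0),(3,1)):
    t=tri(C[i][2],C[j][2]);print(t.x,t.cost)
# mark
t=(tri(z2(371,97),z1(207,63)));print('mark',t.x,t.cost)
for L in range(12,25,2):
    a=np.radians(L);p=W(s,(.07,.1-.087*np.sin(a),.145+.087*np.cos(a)));print(L,proj('side',p).round(1),proj('top',p).round(1))
print(z2(371,97),z1(207,63))
t=tri(z2(383,150),z1(420,130));print('latch end',t.x,t.cost)
print('bar',W(s,(0,-.16,.135)),'hinge',W(s,(.056,-.025,.13)))
E
```

```text
[ 0.49642862  0.14844296 -0.10206312 -0.02545978] [[ 0.2  0.2]
 [ 0.2 -0.3]
 [-0.5 -0.7]
 [-0.2 -0.1]
 [ 0.1  1. ]
 [ 0.5 -0.4]
 [-0.4 -0.9]
 [ 0.6  0.1]
 [-0.6 -0.3]]
[ 0.51849157 -0.01427654  0.13140626] 0.018854616105986807
[ 0.44318471 -0.00658296  0.13425491] 0.05971574619267256
mark [0.57242798 0.2141489  0.22385374] 0.0008332789170962746
12 [252.9 137. ] [185.7 153.8]
14 [253.1 137.6] [186.9 154. ]
16 [253.4 138.2] [188.1 154.2]
18 [253.7 138.9] [189.3 154.4]
20 [253.9 139.5] [190.5 154.7]
22 [254.2 140.2] [191.7 154.9]
24 [254.4 141. ] [192.9 155.1]
(253.31887270424318, 139.93698543381888) (189.51518731015864, 155.2154910563618)
latch end [0.53753994 0.12032513 0.25276859] 0.0038402335888367916
bar [ 0.48012685 -0.01072442  0.135     ] hinge [0.54959005 0.11786744 0.13      ]
```

```bash
cat >> h.py <<'E'
from scipy.spatial.transform import Rotation as Ro
S=(.4964,.1484,-.1021)
def rel(pts,yd=None,world=False):
    """pts: stand-frame TCP targets; yd: stand-frame angle (deg) of tool y. prints tool-frame units"""
    o=ctrl.get_obs();R=Ro.from_euler('xyz',o['eef_rot']);p0=np.array(o['ee_pos']);w=0
    if yd is not None:
        ty=R.as_matrix()[:,1];a=(yd+np.degrees(S[2])-np.degrees(np.arctan2(ty[1],ty[0]))+180)%360-180
        w=-a/6
    print('t',round(o['time_s'],2),'tcp',p0.round(4),'F',np.round(o['force'],1),'turn z',round(w,2))
    for p in pts: print(p,(R.inv().apply((np.array(p) if world else W(S,p))-p0)/.03).round(2))
E
python3 -c "
from h import *
o=ctrl.get_obs()['ee_pos']
rel([(o[0],o[1],.33)],world=True)
rel([(.11,-.025,.33),(.11,-.025,.214)],0)"
```

```text
t 1.0 tcp [0.1937 0.5148 0.2055] F [0.3 0.2 0.3] turn z 0
(np.float64(0.1936623502953376), np.float64(0.5147818243942869), 0.33) [-0.    0.   -4.15]
t 1.0 tcp [0.1937 0.5148 0.2055] F [0.3 0.2 0.3] turn z 12.54
(0.11, -0.025, 0.33) [-17.5   -7.75  -4.15]
(0.11, -0.025, 0.214) [-17.5   -7.75  -0.28]
```

Request:
step_arm([
  [[0,0,-2,0,0,1],[0,0,-4.15,0,0,2],[-1.2,-0.5,-4.15,0,0,3],[-2.4,-1.0,-4.15,0,0,4],[-3.6,-1.6,-4.15,0,0,5],[-4.8,-2.1,-4.15,0,0,6],[-6,-2.7,-4.15,0,0,7],[-7.2,-3.2,-4.15,0,0,8]],
], grip=0)

```text
time_s: 1.67
ee_pos: [0.3625, 0.3475, 0.3303]
eef_rot: [3.141, -0.0, 1.939]
force: [1.1, 1.7, 0.2]
grip_width: 0.0441
grip_force: 0.0
```

```bash
python3 -c "
from h import *
rel([(.11,-.025,.33),(.11,-.025,.214)],0)"
```

```text
t 1.67 tcp [0.3625 0.3475 0.3303] F [1.1 1.7 0.2] turn z 4.49
(0.11, -0.025, 0.33) [-1.02e+01  4.66e+00  1.00e-02]
(0.11, -0.025, 0.214) [-10.2    4.66   3.88]
```

Request:
step_arm([
  [[-1.2,0.5,0,0,0,1],[-2.4,1.1,0,0,0,2],[-3.6,1.6,0,0,0,3],[-4.9,2.2,0,0,0,4],[-6.1,2.8,0,0,0,4.5],[-7.3,3.3,0,0,0,4.5],[-8.5,3.9,0,0,0,4.5],[-9.7,4.4,0,0,0,4.5]],
])

```text
time_s: 2.33
ee_pos: [0.5919, 0.1247, 0.3299]
eef_rot: [3.142, -0.0, 1.473]
force: [0.6, 0.3, 0.2]
grip_width: 0.0005
grip_force: 0.0
```

Request:
step_arm([
  [[0,0,0,0,0,0],[0,0,0,0,0,0]],
])

```text
time_s: 2.5
ee_pos: [0.5914, 0.125, 0.329]
eef_rot: [-3.14, 0.0, 1.47]
force: [-0.0, 0.0, 0.3]
grip_width: 0.0002
grip_force: 0.0
```

```bash
python3 -c "
from h import *
rel([(.11,-.025,.33),(.11,-.025,.214)],0)"
```

```text
t 2.5 tcp [0.5914 0.125  0.329 ] F [-0.   0.   0.3] turn z 0.01
(0.11, -0.025, 0.33) [-0.38  0.44 -0.03]
(0.11, -0.025, 0.214) [-0.38  0.44  3.83]
```

Request:
step_arm([
  [[-0.38,0.44,0,0,0,0],[-0.38,0.44,1.2,0,0,0],[-0.38,0.44,2.5,0,0,0],[-0.38,0.44,3.8,0,0,0],[-0.38,0.44,3.8,0,0,0],[-0.38,0.44,3.8,0,0,0]],
])

```text
time_s: 3.0
ee_pos: [0.6019, 0.1146, 0.2161]
eef_rot: [-3.139, 0.0, 1.474]
force: [0.8, -1.3, 1.1]
grip_width: 0.0002
grip_force: 0.0
```

```bash
python3 -c "
from h import *
rel([(.08,-.025,.214),(.057,-.025,.214),(.0412,-.025,.21),(.0251,-.025,.203),(.0,-.025,.1805),(-.0118,-.025,.158),(-.0165,-.025,.133)],0)
snap('side','s1.png');snap('top','t1.png')
a=cv2.imread('pics/s1.png')[80:230,180:310];b=cv2.imread('pics/t1.png')[110:230,155:290]
cv2.imwrite('pics/z3.png',np.hstack([cv2.resize(a,(390,450),interpolation=2),cv2.resize(b,(400,450),interpolation=2)]))"
```

```text
t 3.0 tcp [0.6019 0.1146 0.2161] F [ 0.8 -1.3  1.1] turn z 0.05
(0.08, -0.025, 0.214) [-0.07 -0.95  0.07]
(0.057, -0.025, 0.214) [-0.06 -1.71  0.07]
(0.0412, -0.025, 0.21) [-0.06 -2.24  0.21]
(0.0251, -0.025, 0.203) [-0.06 -2.77  0.44]
(0.0, -0.025, 0.1805) [-0.05 -3.61  1.19]
(-0.0118, -0.025, 0.158) [-0.05 -4.    1.94]
(-0.0165, -0.025, 0.133) [-0.05 -4.16  2.78]
```

View pics/z3.png

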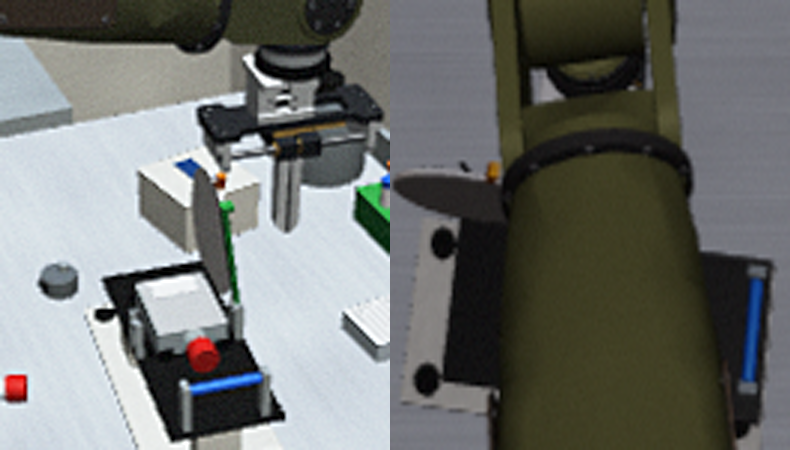

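The closed fingers stand behind the latch (latch at crop (228,240), fingers at (287,200)). The gripper body is clear of the dial and mark, so I'm sweeping the latch over.

Request:
step_arm([
  [[-0.05,-0.95,0.07,0,0,0],[-0.05,-1.4,0.07,0,0,0],[-0.05,-1.75,0.07,0,0,0],[-0.05,-2.25,0.2,0,0,0],[-0.05,-2.75,0.45,0,0,0],[-0.05,-3.2,0.8,0,0,0],[-0.05,-3.6,1.2,0,0,0],[-0.05,-3.8,1.6,0,0,0]],
])

```text
time_s: 3.77
ee_pos: [0.4894, 0.124, 0.1708]
eef_rot: [3.137, -0.001, 1.473]
force: [-0.7, -0.0, 1.4]
grip_width: 0.001
grip_force: 0.2
```

```bash
python3 -c "
from h import *
rel([(-.0118,-.025,.158),(-.0165,-.025,.145),(-.0165,-.025,.133)],0)"
```

```text
t 3.77 tcp [0.4894 0.124  0.1708] F [-0.7 -0.   1.4] turn z 0.04
(-0.0118, -0.025, 0.158) [-0.   -0.25  0.43]
(-0.0165, -0.025, 0.145) [-0.   -0.4   0.86]
(-0.0165, -0.025, 0.133) [-0.   -0.41  1.26]
```

Request:
step_arm([
  [[0,-0.2,0.4,0,0,0],[0,-0.35,0.7,0,0,0],[0,-0.4,0.9,0,0,0],[0,-0.4,1.05,0,0,0],[0,-0.4,1.15,0,0,0],[0,-0.4,1.15,0,0,0],[0,-0.4,1.15,0,0,0]],
])

```text
time_s: 4.35
ee_pos: [0.4776, 0.1246, 0.1338]
eef_rot: [3.141, -0.0, 1.473]
force: [0.1, -0.1, -0.2]
grip_width: 0.0003
grip_force: 0.0
```

Request:
step_arm([
  [[0,0,0.05,0,0,0],[0,0,0.1,0,0,0],[0,0,0.1,0,0,0]],
])

```text
time_s: 4.6
ee_pos: [0.4778, 0.1247, 0.1326]
eef_rot: [3.14, -0.001, 1.473]
force: [-7.7, -1.5, 22.1]
grip_width: 0.0005
grip_force: 10.8
```

Contact came at z 0.1326 with 22 N up, which matches the hard stop. I'm lifting to check.

Request:
step_arm([
  [[0,0,-1.2,0,0,0],[0,0,-2.5,0,0,0],[0,0,-3.6,0,0,0],[0,0,-3.6,0,0,0]],
])

```text
time_s: 4.93
ee_pos: [0.4792, 0.1249, 0.2451]
eef_rot: [3.132, -0.003, 1.473]
force: [0.3, 0.5, 0.9]
grip_width: 0.0002
grip_force: 0.0
```

```bash
python3 -c "
from h import *
print(ctrl.get_obs()['qpos'])
rel([(0,-.16,.24)],90)
rel([(0,-.16,.24)],-90)"
```

```text
[1.81062892e-01 1.41141050e-01 1.62139883e+00 4.73384965e-05
 1.36908627e+00 2.79083184e-01]
t 4.93 tcp [0.4792 0.1249 0.2451] F [0.3 0.5 0.9] turn z -14.96
(0, -0.16, 0.24) [-4.5   0.47  0.16]
t 4.93 tcp [0.4792 0.1249 0.2451] F [0.3 0.5 0.9] turn z 15.04
(0, -0.16, 0.24) [-4.5   0.47  0.16]
```

Request:
step_arm([
  [[-1.1,0.1,0,0,0,-1.1],[-2.2,0.2,0,0,0,-2.2],[-3.3,0.3,0,0,0,-3.3],[-4.4,0.45,0,0,0,-4.4],[-4.5,0.45,0,0,0,-5.5],[-4.5,0.45,0,0,0,-6.6],[-4.5,0.45,0,0,0,-7.7],[-4.5,0.45,0,0,0,-8.8]],
], grip=0.6)

```text
time_s: 5.6
ee_pos: [0.4774, -0.0115, 0.2382]
eef_rot: [-3.142, -0.0, 2.399]
force: [-0.2, 1.0, -0.1]
grip_width: 0.0504
grip_force: 0.0
```

Request:
step_arm([
  [[0,0,0,0,0,-1.1],[0,0,0,0,0,-2.2],[0,0,0,0,0,-3.3],[0,0,0,0,0,-4.4],[0,0,0,0,0,-5.5],[0,0,0,0,0,-6.2],[0,0,0,0,0,-6.2],[0,0,0,0,0,-6.2]],
])

```text
time_s: 6.27
ee_pos: [0.4774, -0.0111, 0.2383]
eef_rot: [3.142, -0.0, 3.041]
force: [-0.4, 0.2, 0.1]
grip_width: 0.0564
grip_force: 0.0
```

```bash
python3 -c "
from h import *
rel([(0,-.16,.20),(0,-.16,.116)],90)
snap('side','s2.png');snap('top','t2.png')
for q in('latch_hinge','latch_tip','bar'):
  for n in('side','top'): print(q,n,[(np.round(d['at'],1),round(d['confidence'],2)) for d in ctrl.place_of(q,n)[:2]])
p=(.056-.122,-.025,.133);print(proj('side',W(S,p)),proj('top',W(S,p)))
a=cv2.imread('pics/s2.png')[125:255,190:300];b=cv2.imread('pics/t2.png')[145:235,155:290]
cv2.imwrite('pics/z4.png',np.hstack([cv2.resize(a,(400,473),interpolation=2),cv2.resize(b,(400,473),interpolation=2)]))"
```

```text
t 6.27 tcp [ 0.4774 -0.0111  0.2383] F [-0.4  0.2  0.1] turn z 0.01
(0, -0.16, 0.2) [-0.09  0.02  1.28]
(0, -0.16, 0.116) [-0.09  0.02  4.08]
latch_hinge side []
latch_hinge top [(array([231.5, 170.9]), 0.7)]
latch_tip side [(array([222.1, 184.4]), 0.64), (array([253.3, 209.5]), 0.57)]
latch_tip top [(array([224.8, 215.9]), 0.65)]
bar side [(array([254.6, 212. ]), 0.64)]
bar top [(array([277.3, 199.1]), 0.55)]
[222.16843711 185.88710204] [224.37758004 216.45597623]
```

View pics/z4.png

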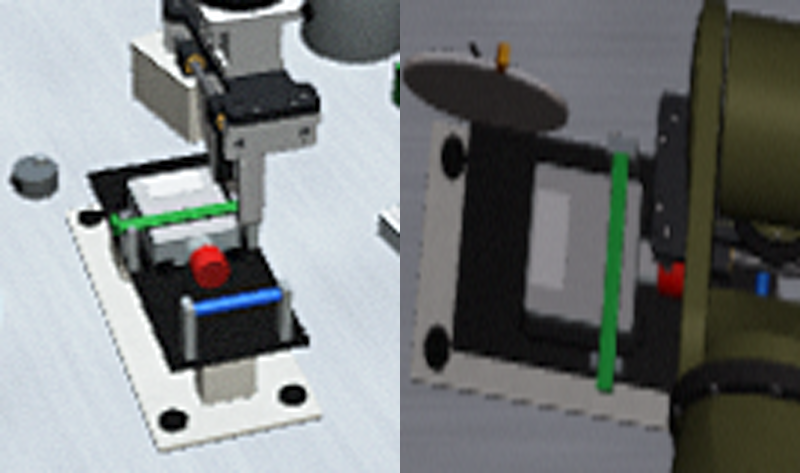

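The latch lies across the flask in its fork: its tip is at side (222,184) and top (225,216), both as predicted for closed. Next I'm descending on the bar.

Request:
step_arm([
  [[-0.09,0,1,0,0,0],[-0.09,0,2,0,0,0],[-0.09,0,3,0,0,0],[-0.09,0,3.6,0,0,0],[-0.09,0,4.05,0,0,0],[-0.09,0,4.05,0,0,0],[-0.09,0,4.05,0,0,0]],
])

```text
time_s: 7.25
ee_pos: [0.48, -0.0114, 0.117]
eef_rot: [3.142, -0.001, 3.043]
force: [-0.4, -0.0, -0.9]
grip_width: 0.0567
grip_force: 0.0
```

Request:
step_arm([
  [[0,0,0,0,0,0],[0,0,0,0,0,0],[0,0,0,0,0,0],[0,0,0,0,0,0],[0,0,0,0,0,0],[0,0,0,0,0,0]],
], grip=0, squeeze=25)

```text
time_s: 7.75
ee_pos: [0.4801, -0.0114, 0.1172]
eef_rot: [3.142, 0.0, 3.044]
force: [-0.3, -0.4, -0.2]
grip_width: 0.0201
grip_force: 0.0
```

```bash
python3 -c "
from h import *
c=[]
for d in(3,6,9,12,15,18):
  p=cradle((0,-.16,.135),np.radians(d));c.append((0,p[1],p[2]-.019))
rel(c,90); print(ctrl.get_obs()['grip_force'],ctrl.get_obs()['grip_width'])"
```

```text
t 7.75 tcp [ 0.4801 -0.0114  0.1172] F [-0.3 -0.4 -0.2] turn z 0.04
(0, np.float64(-0.15654463561897536), np.float64(0.12795504202115154)) [ 0.    0.13 -0.36]
(0, np.float64(-0.15246832813864367), np.float64(0.1397128602736567)) [ 0.    0.27 -0.75]
(0, np.float64(-0.14778225043446783), np.float64(0.1512412273949614)) [ 0.    0.43 -1.14]
(0, np.float64(-0.14249924671970973), np.float64(0.162508544932113)) [ 0.    0.6  -1.51]
(0, np.float64(-0.13663379734033448), np.float64(0.1734839299509239)) [-0.    0.8  -1.88]
(0, np.float64(-0.13020197908538847), np.float64(0.18413729968394713)) [-0.    1.01 -2.23]
0.0 0.02013455490636833
```

Request:
step_arm([
  [[0,0,0,0,0,0],[0,0,0,0,0,0],[0,0,0,0,0,0],[0,0,0,0,0,0],[0,0,0,0,0,0]],
])

```text
time_s: 8.17
ee_pos: [0.4802, -0.0101, 0.117]
eef_rot: [3.139, 0.0, 3.044]
force: [2.0, 11.3, 1.3]
grip_width: 0.011
grip_force: 25.0
```

Request:
step_arm([
  [[0,0.07,-0.18,0,0,0],[0,0.13,-0.36,0,0,0],[0,0.2,-0.55,0,0,0],[0,0.27,-0.75,0,0,0],[0,0.35,-0.95,0,0,0],[0,0.43,-1.14,0,0,0],[0,0.43,-1.14,0,0,0]],
])

```text
time_s: 8.75
ee_pos: [0.4814, 0.0021, 0.1523]
eef_rot: [3.141, 0.001, 3.044]
force: [2.2, 3.1, -3.5]
grip_width: 0.0112
grip_force: 25.0
```

```bash
python3 -c "
from h import *
c=[]
for d in(9,12,15,18,19):
  p=cradle((0,-.16,.135),np.radians(d));c.append((0,p[1],p[2]-.019))
rel(c,90); print(ctrl.get_obs()['grip_force'],ctrl.get_obs()['grip_width'])"
```

```text
t 8.75 tcp [0.4814 0.0021 0.1523] F [ 2.2  3.1 -3.5] turn z 0.04
(0, np.float64(-0.14778225043446783), np.float64(0.1512412273949614)) [ 0.   -0.02  0.03]
(0, np.float64(-0.14249924671970973), np.float64(0.162508544932113)) [ 0.    0.15 -0.34]
(0, np.float64(-0.13663379734033448), np.float64(0.1734839299509239)) [-0.    0.35 -0.71]
(0, np.float64(-0.13020197908538847), np.float64(0.18413729968394713)) [-0.    0.56 -1.06]
(0, np.float64(-0.12793518312041346), np.float64(0.1876117900611051)) [-0.    0.64 -1.18]
24.999852776527405 0.011231922976035598
```

Request:
step_arm([
  [[0,0.08,-0.17,0,0,0],[0,0.15,-0.34,0,0,0],[0,0.25,-0.53,0,0,0],[0,0.35,-0.71,0,0,0],[0,0.46,-0.89,0,0,0],[0,0.56,-1.06,0,0,0],[0,0.56,-1.06,0,0,0],[0,0.56,-1.06,0,0,0]],
])

```text
time_s: 9.42
ee_pos: [0.4831, 0.0184, 0.1834]
eef_rot: [-3.142, 0.001, 3.044]
force: [4.2, 2.7, -3.8]
grip_width: 0.0106
grip_force: 25.0
```

Request:
step_arm([
  [[0,0,0,0,0,0],[0,0,0,0,0,0],[0,0,0,0,0,0],[0,0,0,0,0,0],[0,0,0,0,0,0],[0,0,0,0,0,0],[0,0,0,0,0,0],[0,0,0,0,0,0]],
])

```text
time_s: 10.08
ee_pos: [0.4831, 0.0181, 0.1829]
eef_rot: [-3.142, 0.0, 3.043]
force: [4.8, 2.7, -4.1]
grip_width: 0.0108
grip_force: 25.0
```

Request:
step_arm([
  [[0,0,0,0,0,0],[0,0,0,0,0,0],[0,0,0,0,0,0],[0,0,0,0,0,0],[0,0,0,0,0,0],[0,0,0,0,0,0],[0,0,0,0,0,0],[0,0,0,0,0,0]],
])

```text
time_s: 10.75
ee_pos: [0.4831, 0.0181, 0.1829]
eef_rot: [-3.142, 0.0, 3.043]
force: [4.2, 3.0, -4.2]
grip_width: 0.0113
grip_force: 25.0
```

Request:
step_arm([
  [[0,0,0,0,0,0],[0,0,0,0,0,0],[0,0,0,0,0,0],[0,0,0,0,0,0],[0,0,0,0,0,0],[0,0,0,0,0,0],[0,0,0,0,0,0],[0,0,0,0,0,0]],
])

```text
time_s: 11.42
ee_pos: [0.483, 0.0181, 0.1829]
eef_rot: [-3.142, 0.0, 3.043]
force: [4.1, 2.8, -5.0]
grip_width: 0.0111
grip_force: 25.0
```

```bash
python3 - <<'E'
from h import *
N=8
av={}
for n in('side','top'):
    av[n]=np.mean([ctrl.camera(n).astype(float) for _ in range(N)],0)
np.savez('av1.npz',**av)
o=ctrl.get_obs();print(o['time_s'],o['ee_pos'],o['force'],o['grip_force'])
# tilt from TCP
def th(p):
    c,n=np.cos(S[2]),np.sin(S[2]);d=p[:2]-np.array(S[:2]);y=-n*d[0]+c*d[1]
    return np.degrees(np.arctan2(p[2]+.019-.075,.07-y)-np.arctan2(.06,.23))
print('tilt',th(o['ee_pos']))
for L in(15,18,21):
  q=cradle((.07,.1,.145),np.radians(L));print(L,[ (n,proj(n,W(S,q)).round(1),'tip',proj(n,W(S,(q[0],q[1],q[2]+.074))).round(1),'mk',proj(n,W(S,(q[0],q[1],q[2]+.087))).round(1)) for n in('side','top')])
a=av['side'][125:175,230:280];b=av['top'][135:185,155:205]
f=lambda i:cv2.resize(i.astype(np.uint8)[:,:,::-1],(400,400),interpolation=cv2.INTER_CUBIC)
cv2.imwrite('pics/z5.png',np.hstack([f(a),f(b)]))
E
```

```text
12.2167 [0.48303553 0.01809803 0.18288202] [ 4.93407921  4.17654897 -4.0054874 ] 24.999911785125732
tilt 17.643313534635382
15 [('side', array([249.7, 155.8]), 'tip', array([249.7, 137.4]), 'mk', array([249.7, 134.1])), ('top', array([178.8, 161.2]), 'tip', array([173.5, 154.5]), 'mk', array([172.5, 153.2]))]
18 [('side', array([249.4, 155.9]), 'tip', array([249.5, 137.6]), 'mk', array([249.5, 134.3])), ('top', array([177.8, 161.3]), 'tip', array([172.5, 154.6]), 'mk', array([171.5, 153.3]))]
21 [('side', array([249.2, 156.1]), 'tip', array([249.2, 137.9]), 'mk', array([249.2, 134.6])), ('top', array([177. , 161.4]), 'tip', array([171.6, 154.7]), 'mk', array([170.6, 153.5]))]
```

View pics/z5.png

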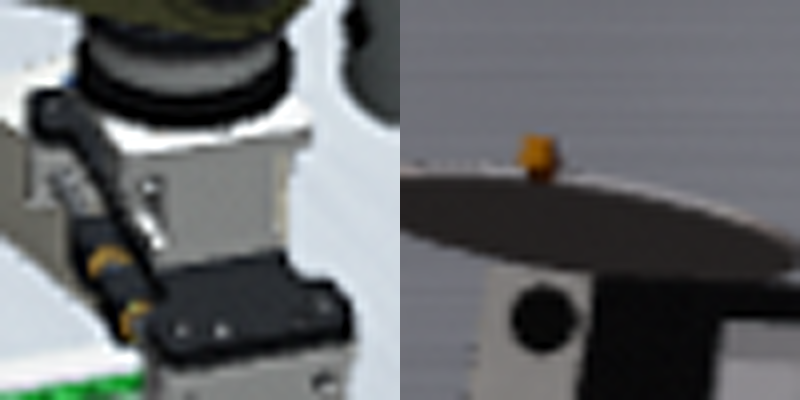

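```bash
python3 - <<'E'
from h import *
now=np.load('av1.npz')['top'];lev=cv2.imread('pics/t0.png')[:,:,::-1].astype(float)
lev=(lev+0)/1
def cen(im):
    r,g,b=im[...,0],im[...,1],im[...,2];w=np.clip(r-b-25,0,None);w=w[145:165,160:200]
    yy,xx=np.mgrid[145:165,160:200];return (w*xx).sum()/w.sum(),(w*yy).sum()/w.sum(),w.sum()
print(cen(lev),cen(now))
lev1=cv2.imread('pics/t1.png')[:,:,::-1].astype(float)
def pred(L,th,x,s=S,t=.004):
    a=np.radians(L);P=[]
    for X in(x-t,x+t):
      for u in(-.004,.004):
        for r in(.077,.097):
          y=.1-r*np.sin(a)+u*np.cos(a);z=.145+r*np.cos(a)+u*np.sin(a)
          P.append(proj('top',W(s,cradle((X,y,z),np.radians(th)))))
    h=cv2.convexHull(np.float32(P));m=cv2.moments(h);return np.array([m['m10'],m['m01']])/m['m00']
c0,c1=np.array(cen(lev)[:2]),np.array(cen(now)[:2])
for x in(.064,.07):
  for L in(16,17,18,19,20):
    print(x,L,(pred(L,0,x)-c0).round(2),(pred(L,17.64,x)-c1).round(2))
print(lev[148:160,176:194].sum(2).astype(int)); print(now[148:162,166:180].sum(2).astype(int))
E
```

```text
(np.float64(189.46826126954923), np.float64(155.00827966881326), np.float64(1087.0)) (np.float64(171.57445101774792), np.float64(153.73408202145794), np.float64(1246.625))
0.064 16 [-1.65  1.52] [-1.3   1.72]
0.064 17 [-1.05  1.62] [-0.71  1.78]
0.064 18 [-0.45  1.73] [-0.12  1.85]
0.064 19 [0.15 1.84] [0.48 1.91]
0.064 20 [0.75 1.95] [1.08 1.98]
0.07 16 [-1.32 -0.79] [-0.95 -0.56]
0.07 17 [-0.71 -0.68] [-0.36 -0.5 ]
0.07 18 [-0.11 -0.58] [ 0.23 -0.44]
0.07 19 [ 0.48 -0.47] [ 0.83 -0.37]
0.07 20 [ 1.08 -0.36] [ 1.42 -0.31]
[[317 317 317 319 318 316 321 321 319 324 325 321 320 322 327 327 325 330]
 [308 312 316 307 314 311 310 309 305 312 316 310 316 315 319 317 319 317]
 [309 313 316 318 313 316 324 323 318 321 316 323 322 324 326 322 323 329]
 [308 314 308 314 314 309 312 307 309 313 315 315 316 312 319 318 316 319]
 [320 316 320 320 323 321 322 323 322 320 324 322 323 327 331 329 328 330]
 [321 295 207 141 219 319 323 321 323 322 324 300 254 235 267 286 310 318]
 [312 310 236  52  96 226 316 310 319 314 314 261 163 205 237 254 297 315]
 [364 357 342 252  74 133 240 317 316 317 314 
[... 456 characters left out ...]
3 342 343 341 341 342 341 344 343 346 345 347 345]
 [342 344 343 342 332 326 338 339 338 340 342 343 341 342]
 [353 353 351 342 306 260 264 250 278 353 353 352 351 353]
 [350 349 348 337 298 240 220 164 222 350 347 348 349 348]
 [340 343 343 321 262 240 222 155 175 305 342 343 340 342]
 [361 333 354 305 271 195 174 124 125 259 345 344 347 345]
 [415 411 413 408 322  76  77  67 180 305 313 319 365 360]
 [167 166 167 187 176  79  68  95 231 336 363 411 416 414]
 [105 103 104 108 110 101  99 104 123 147 155 190 218 242]
 [101 101 103 104 104 103 105 103 105 102 104 108 113 120]
 [103 104 101 103 103 104 104 104 102 105 104 103 102 104]
 [105 102 104 104 102 104 103 100 101 103 104 102 101 103]]
```

```bash
python3 -c "
from h import *
c=[]
for d in(17.6,21,24):
  p=cradle((0,-.16,.135),np.radians(d));c.append((0,p[1],p[2]-.019))
rel(c,90)"
```

```text
t 12.22 tcp [0.483  0.0181 0.1829] F [ 4.9  4.2 -4. ] turn z 0.04
(0, np.float64(-0.13109166014735113), np.float64(0.1827365149401791)) [-0. -0.  0.]
(0, np.float64(-0.12322142112163836), np.float64(0.19443945398525117)) [-0.    0.26 -0.39]
(0, np.float64(-0.11571125667325019), np.float64(0.20436215536599012)) [-0.    0.51 -0.72]
```

Request:
step_arm([
  [[0,0.06,-0.1,0,0,0],[0,0.13,-0.2,0,0,0],[0,0.2,-0.3,0,0,0],[0,0.26,-0.39,0,0,0],[0,0.34,-0.5,0,0,0],[0,0.42,-0.61,0,0,0],[0,0.51,-0.72,0,0,0],[0,0.51,-0.72,0,0,0]],
])

```text
time_s: 12.88
ee_pos: [0.4847, 0.0336, 0.205]
eef_rot: [3.142, 0.001, 3.044]
force: [4.6, 2.1, -4.0]
grip_width: 0.0111
grip_force: 25.0
```

Request:
step_arm([
  [[0,0,0,0,0,0],[0,0,0,0,0,0],[0,0,0,0,0,0],[0,0,0,0,0,0],[0,0,0,0,0,0],[0,0,0,0,0,0],[0,0,0,0,0,0],[0,0,0,0,0,0]],
])

```text
time_s: 13.55
ee_pos: [0.4846, 0.0332, 0.2044]
eef_rot: [-3.141, 0.0, 3.043]
force: [4.5, 2.5, -4.9]
grip_width: 0.0113
grip_force: 25.0
```

Request:
step_arm([
  [[0,0,0,0,0,0],[0,0,0,0,0,0],[0,0,0,0,0,0],[0,0,0,0,0,0],[0,0,0,0,0,0],[0,0,0,0,0,0],[0,0,0,0,0,0],[0,0,0,0,0,0]],
])

```text
time_s: 14.22
ee_pos: [0.4846, 0.0332, 0.2044]
eef_rot: [-3.141, 0.0, 3.043]
force: [5.4, 2.5, -4.0]
grip_width: 0.0112
grip_force: 25.0
```

Request:
step_arm([
  [[0,0,0,0,0,0],[0,0,0,0,0,0],[0,0,0,0,0,0],[0,0,0,0,0,0],[0,0,0,0,0,0],[0,0,0,0,0,0],[0,0,0,0,0,0],[0,0,0,0,0,0]],
])

```text
time_s: 14.88
ee_pos: [0.4846, 0.0332, 0.2044]
eef_rot: [-3.141, 0.0, 3.043]
force: [4.7, 3.0, -4.3]
grip_width: 0.0114
grip_force: 25.0
```

```bash
cat >> h.py <<'E'
def th(p):
    c,n=np.cos(S[2]),np.sin(S[2]);d=p[:2]-np.array(S[:2]);y=-n*d[0]+c*d[1]
    return np.degrees(np.arctan2(p[2]+.019-.075,.07-y)-np.arctan2(.06,.23))
def look(f,N=8):
    im=np.mean([ctrl.camera('top').astype(float) for _ in range(N)],0);np.savez(f,top=im)
    w=np.clip(im[...,0]-im[...,2]-25,0,None)[145:165,160:200];yy,xx=np.mgrid[145:165,160:200]
    t=th(ctrl.get_obs()['ee_pos']);q=cradle((.07,.1,.145),np.radians(t))
    print('tilt',t,'mark',(w*xx).sum()/w.sum(),(w*yy).sum()/w.sum(),'pred tip',proj('top',W(S,(q[0],q[1],q[2]+.074))))
    print(im[148:162,162:182].sum(2).astype(int))
E
python3 -c "
from h import *
look('av2.npz')
c=[]
for d in(24,18,12):
  p=cradle((0,-.16,.135),np.radians(d));c.append((0,p[1],p[2]-.019))
rel(c,90)"
```

```text
tilt 23.987789603793278 mark 165.72660714285715 153.76258928571428 pred tip [170.73829654 154.87517898]
[[346 342 340 341 343 344 344 342 342 344 343 344 342 345 346 347 346 346
  347 349]
 [344 343 342 342 341 340 342 340 339 339 343 337 339 338 339 338 338 340
  341 342]
 [344 343 342 344 342 342 343 342 342 341 344 343 343 344 344 343 345 344
  346 347]
 [342 342 332 315 327 342 341 339 340 340 340 339 339 340 338 343 342 340
  341 340]
 [351 342 301 243 236 227 282 352 353 352 352 351 352 351 351 352 352 352
  355 351]
 [347 329 270 218 209 160 164 280 347 347 348 347 349 346 348 346 347 346
  349 348]
 [345 319 244 220 200 132  92 156 171 144 258 340 341 342 342 340 343 341
  340 342]
 [324 327 230 182 157 106 106 232 250  19 113 256 347 347 345 346 345 345
  347 345]
 [407 410 344 173  67  67 115 274 359 289 243 232 324 366 358 347 348 348
  349 349]
 [187 214 204 151  81  71  80 224 341 362 403 401 410 414 414 406 397 390
  374 358]
 [107 112 112 109 102  99 101 120 147 154 164 186 216 217 270 346 375 416
  415 413]
 [101 102 104 101 104 102 101 102 104 105 102 108 112 112 124 148 155 169
  188 242]
 [103 100 102 104 103 105 104 103 104 102 104 103 103 105 103 104 104 102
  107 118]
 [104 103 104 104 104 101 104 102 101 103 104 103 101 104 102 104 104 104
  102 104]]
t 15.28 tcp [0.4846 0.0332 0.2044] F [ 5.   2.  -5.1] turn z 0.04
(0, np.float64(-0.11571125667325019), np.float64(0.20436215536599012)) [-0.  0.  0.]
(0, np.float64(-0.13020197908538847), np.float64(0.18413729968394713)) [ 0.   -0.48  0.67]
(0, np.float64(-0.14249924671970973), np.float64(0.162508544932113)) [ 0.   -0.89  1.4 ]
```

```bash
python3 - <<'E'
from h import *
def pred(L,t,x=.0687):
    a=np.radians(L);P=[]
    for X in(x-.003,x+.003):
      for u in(-.004,.004):
        for r in(.077,.097):
          P.append(proj('top',W(S,cradle((X,.1-r*np.sin(a)+u*np.cos(a),.145+r*np.cos(a)+u*np.sin(a)),np.radians(t)))))
    m=cv2.moments(cv2.convexHull(np.float32(P)));return m['m10']/m['m00']
def tip(t): q=cradle((.073,.1,.145),np.radians(t));return proj('top',W(S,(q[0],q[1],q[2]+.074)))
M=[(0,189.47,178.85),(23.99,165.73,170.7)]
for L in(17,18,19,20): print(L,[round(m-p-(pred(L,t)-tip(t)[0]),2) for t,m,p in M],'mark only',[round(m-pred(L,t),2) for t,m in((0,189.47),(17.64,171.57),(23.99,165.73))])
print([tip(t) for t in(0,17.64,23.99)])
E
```

```text
17 [np.float64(1.5), np.float64(0.38)] mark only [0.79, 0.43, 0.17]
18 [np.float64(0.9), np.float64(-0.19)] mark only [0.19, -0.16, -0.4]
19 [np.float64(0.3), np.float64(-0.77)] mark only [-0.41, -0.76, -0.98]
20 [np.float64(-0.3), np.float64(-1.35)] mark only [-1.0, -1.35, -1.55]
[array([179.55620849, 153.0400606 ]), array([172.79072258, 153.43337737]), array([170.90884361, 153.75213959])]
```

Request:
step_arm([
  [[0,-0.06,0.08,0,0,0],[0,-0.13,0.17,0,0,0],[0,-0.19,0.26,0,0,0],[0,-0.26,0.35,0,0,0],[0,-0.33,0.44,0,0,0],[0,-0.38,0.52,0,0,0],[0,-0.43,0.6,0,0,0],[0,-0.48,0.67,0,0,0]],
])

```text
time_s: 15.95
ee_pos: [0.4831, 0.0189, 0.1841]
eef_rot: [3.141, 0.0, 3.043]
force: [5.7, 2.8, -4.3]
grip_width: 0.0111
grip_force: 25.0
```

Request:
step_arm([
  [[0,0,0,0,0,0],[0,0,0,0,0,0],[0,0,0,0,0,0],[0,0,0,0,0,0],[0,0,0,0,0,0],[0,0,0,0,0,0],[0,0,0,0,0,0],[0,0,0,0,0,0]],
])

```text
time_s: 16.62
ee_pos: [0.4831, 0.0189, 0.1842]
eef_rot: [3.141, 0.0, 3.043]
force: [5.6, 2.6, -4.5]
grip_width: 0.0112
grip_force: 25.0
```

Request:
step_arm([
  [[0,0,0,0,0,0],[0,0,0,0,0,0],[0,0,0,0,0,0],[0,0,0,0,0,0],[0,0,0,0,0,0],[0,0,0,0,0,0],[0,0,0,0,0,0],[0,0,0,0,0,0]],
])

```text
time_s: 17.28
ee_pos: [0.4831, 0.019, 0.1842]
eef_rot: [3.141, 0.0, 3.043]
force: [5.1, 2.3, -4.7]
grip_width: 0.0111
grip_force: 25.0
```

Request:
step_arm([
  [[0,0,0,0,0,0],[0,0,0,0,0,0],[0,0,0,0,0,0],[0,0,0,0,0,0],[0,0,0,0,0,0],[0,0,0,0,0,0],[0,0,0,0,0,0],[0,0,0,0,0,0]],
])

```text
time_s: 17.95
ee_pos: [0.4831, 0.019, 0.1842]
eef_rot: [3.141, 0.0, 3.043]
force: [5.7, 3.0, -4.0]
grip_width: 0.011
grip_force: 25.0
```

Request:
step_arm([
  [[0,0,0,0,0,0],[0,0,0,0,0,0],[0,0,0,0,0,0],[0,0,0,0,0,0],[0,0,0,0,0,0],[0,0,0,0,0,0],[0,0,0,0,0,0],[0,0,0,0,0,0]],
])

```text
time_s: 18.62
ee_pos: [0.4831, 0.0189, 0.1842]
eef_rot: [3.141, 0.0, 3.043]
force: [5.6, 2.3, -3.5]
grip_width: 0.0112
grip_force: 25.0
```

```bash
python3 - <<'E'
from h import *
look('av3.npz')
im=np.load('av3.npz')['top'].astype(np.uint8)[:,:,::-1]
a=np.load('av2.npz')['top'].astype(np.uint8)[:,:,::-1]
f=lambda i:cv2.resize(i[140:175,155:190],(400,400),interpolation=2)
g=cv2.resize(im[140:235,155:290],(800,563),interpolation=2)
cv2.imwrite('pics/z6.png',np.hstack([f(im),f(a)]));cv2.imwrite('pics/z7.png',g)
E
```

```text
tilt 18.0304283765065 mark 171.13796277357332 153.78451626099408 pred tip [172.49471369 154.57892485]
[[343 344 344 344 342 345 345 344 345 347 346 343 346 347 345 347 349 349
  346 349]
 [342 343 343 343 341 341 341 342 342 343 342 340 341 343 337 339 342 339
  343 339]
 [344 344 344 344 343 344 345 342 344 343 340 344 345 343 345 344 345 346
  348 345]
 [344 344 345 345 344 342 343 342 333 327 340 340 339 341 340 341 341 342
  343 342]
 [354 353 353 354 351 351 352 330 271 259 240 267 352 352 353 351 353 353
  353 354]
 [347 349 347 350 347 349 350 328 255 239 195 163 275 350 348 349 350 349
  349 347]
 [344 345 342 343 342 344 342 319 240 238 194 101 220 342 341 343 342 343
  341 344]
 [347 365 349 389 348 327 353 273 192 195 161  86 117 255 346 346 347 347
  347 346]
 [338 342 337 374 411 412 414 346 172  77  71  93 205 334 391 351 326 358
  349 347]
 [145 145 146 155 164 167 166 172 148  75  61 144 276 367 417 414 411 414
  405 397]
 [102 104 106 102 104 101 102 109 109 100 101 110 135 155 168 187 218 243
  305 345]
 [103 103 101 104 102 103 101 106 103 103 106 103 103 103 103 106 113 121
  137 147]
 [106 102 104 104 103 101 103 104 103 104 102 103 103 103 102 103 100 103
  103 102]
 [104 105 104 104 102 104 105 103 103 104 105 101 101 104 104 103 105 104
  102 102]]
```

View pics/z6.png

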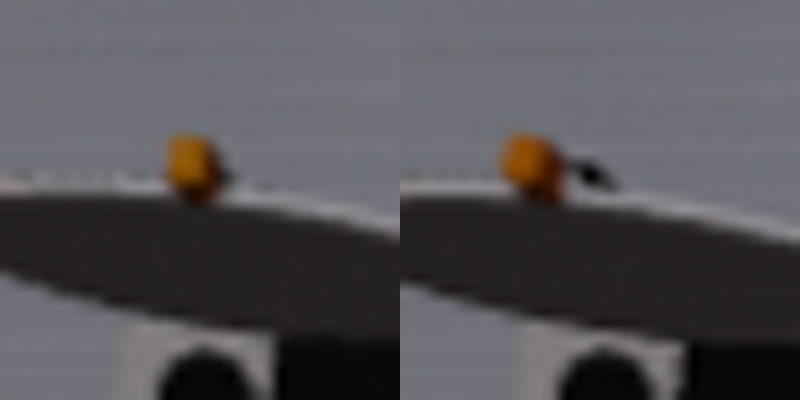

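View pics/z7.png

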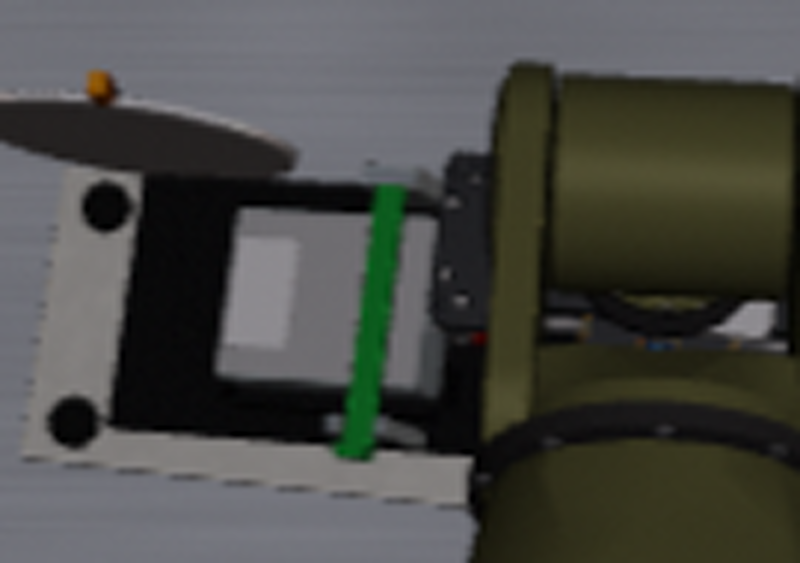

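The left crop (now) shows the orange tab at top (171,154) over the pointer, with only a sliver of the needle showing beside it. In the 24° crop on the right the tip stood clear to one side. The latch is still closed and the bar is held, so I'm handing in.

```bash
python3 -c "
from station import ctrl
print(ctrl.hand_in())"
```

```text
the job is handed in; nothing more can be done
None
```

I closed the green latch over the red-capped flask until it stopped in its fork, then rocked the cradle up to about 18° by the blue bar. I handed in at about 19 s with the gripper still holding the bar and the pointer at rest on the orange mark, to within roughly half a degree by my measurement. The hand-in returned no verdict.

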